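# Set the stamping press dial four clicks from its stop and lock it

### The arm

A 6-joint arm with a two-finger parallel gripper is mounted at the origin on the work surface. World frame = base frame: x ahead of the robot, y to its left, z up, the work surface at z = 0. Lengths are in mm, angles in rad, forces in N, time in s.
With the tool pointing down it reaches from about 275 to 1000 mm from the base axis. Payload 8.4 kg.
Tool frame: the origin (TCP) lies at the very end of the fingers, on their centre line; the grasp point (between the pads) lies behind it (r.grip_point_offset is the x of the grasp point in the tool frame, in mm); x points along the fingers, z is the direction in which the jaws open and shut, and the axes are right-handed (so a half turn about x gives the same grasp; the last joint's range is limited). The gripper opens to 85 mm and grips with 20 to 120 N. Pads are 22 mm wide; open, the fingers measure 114 mm over their backs; the gripper's body (76 mm by 85 mm) begins 54 mm behind the grasp point. The pads swing forward as they close: fully open they stand 13 mm farther back than shut.
Start: joints at [-1.181, 0.353, 1.633, -0, 1.155, -0.002], TCP at [238.657, -577.643, 231.281] pointing down, gripper open.
Joint ranges: [-2.63, 2.63], [-0.92, 2.1], [0.06, 2.66], [-1.3, 4.44], [0, 2.69], [-3.02, 3.02]. Speed limits (rad/s): [2.22, 2.22, 2.79, 3.14, 3.14, 3.14].

### API

Orientations are given as [roll, pitch, yaw] about the fixed x, y, z axes, in that order (R = Rz(yaw) Ry(pitch) Rx(roll)).
In Python, from rig import r, vision, order gives the robot as it stands. The module is installed in compiled form; this text tells all that it offers.
- The arm moves only by the tool step_arm, never from a script. Its argument "rows" is a list of rows, each a list of 7 numbers: the shift along the world's x, y, z in mm, then the turn, a rotation vector about the world's x, y, z in rad, then the finger opening in mm, from 0 to 85.4. A call has exactly 8 rows; each row is the pose to reach, as a shift and turn from the pose measured when the call began; what a row does not reach only later rows make up. A row lasts 1/8 s, in which the tool goes at most 62.5 mm and 10.7 degrees, less where a joint would pass 70% of its speed; a pose out of reach is approached as far as the arm can. A call with a gripper value outside its range is refused whole. The fingers move at their own pace and stop on an object; "force" is the grip in N (left out, the last holds). Time passes only in rows, so rows that repeat a pose let the fingers close, or fill a call up. It gives the time, the measured TCP pose, the force and the opening at its end, in the units of the state.
- r.sense(): the state, without advancing time (a new reading comes with each control period).
- vision.grab_frame(name): name is "scene" or "top" or "wrist"; returns (picture, depth): 384x512x3 uint8, red, green, blue; 384x512 float32, mm along the optical axis (not along the pixel's ray), 0 where there is no reading.
- vision.camera_info(name): a dict with "K" (3x3 intrinsics, pixels), "origin" and "attitude" of the camera in the world; the wrist camera has in their place "tool_from_camera" (4x4, takes a point from camera to tool coordinates, whose origin is the TCP and whose axes are the tool frame's). Camera axes: x right, y down, z forward; pixel columns grow to the right and rows downward; lengths in mm; the calibration is good to about 2 mm. A picture is of the moment at which its call begins: read the wrist's pose just before it. camera_info takes no time and is no camera call.
- order.sign_off(): hands the job in, once; it reports no verdict.
The state is a dict: "clock": time; "qpos": joint angles; "qvel": joint speeds; "joint_efforts": joint torques, N m; "eef_pos": TCP position; "tcp_rot": TCP orientation; "contact_force": force on the tool from outside, world axes, zero at the start; "wrist_torque": the same for the moment, N m; "opening": opening from 0.0 (shut) to 1.0 (fully open).
Only numpy, scipy, OpenCV 4.12 (cv2) and the standard library are available. Lean on these libraries where they do the work, as an engineer would, in place of code of your own. Each camera call takes 0.05 s, during which the arm holds its last target.

### The job

Set the depth dial of the stamping press to exactly four clicks clockwise from its anticlockwise end stop; the dial has no marks, so feel for the stop and count the clicks. Then slide the red lock bolt fully home towards the dial, and leave the planter, the bowl and the jar where they stand.

Things in the scene. Friction and masses are not known exactly. Their poses are not given: they have to be found in the camera images.
- press: Green bench stamping press, fixed to the table. Its bed is a box 170 mm (x) by 490 mm (y) by 60 mm high; origin on the table (underside of the bed) straight below the dial's axis; z up. Along its y axis: lock bolt at the -y end, dial at y = 0, the stamp (brass plate on a steel ram from y = 170 mm, column up to 260 mm high) at the +y end. The bed reaches from y = -165 to +325 mm.
- dial_grip (a point): Point on the dial's axis at the height to grip, 86 mm above the table; fixed to the press (does not turn). The dial is a black fluted round knob without marks, 50 mm across, vertical axis, barrel from 64 to 100 mm above the table. It starts one to three clicks clockwise of its anticlockwise stop (seen from above); how many cannot be seen.
- dial_top (a point): Centre of the dial's top face, 100 mm above the table; fixed to the press. How the dial feels: a detent every 30 degrees, 0.3 to 0.5 N m to pass from one to the next; let go, it springs to the nearest. The detent at the anticlockwise stop counts as zero, the firm stop (a 50 N grip slips there at about 1 N m) is 3 degrees beyond it; from there it turns 8 clicks clockwise to its other stop.
- bolt (a joint): Travel of the red lock bolt in m: 0 drawn back, 0.020 fully home. It slides towards the dial, along the press's +y axis, with 2.5 N of friction, and stays where it is left. It goes home only while the dial rests four clicks from its anticlockwise stop; at any other setting it stops hard at about 0.010.
- bolt_grip (a point): Point on the axis of the bolt's red upright round grip, 17 mm across, standing on a thin steel slide; 90 mm above the table, 14 mm below the grip's top; moves with the bolt. The grip is free from 72 to 104 mm above the table.
- planter: Blue glazed rectangular planter, loose bystander, 100 x 80 x 72 mm high; origin at the centre of its underside.
- bowl: Brown footed bowl, loose bystander, 104 mm across, 60 mm high; origin at the centre of its underside.
- jar: Glaze jar with white cap, loose bystander, 56 mm across, 85 mm high; origin at the centre of its underside.

How it is judged:
By the outcome, as a careful person would: the job done as asked, in the order asked, and still so for the second after the job is handed in, with the robot touching nothing.
It also fails if it takes over 72 s, if anything falls off the work surface, if the arm or the gripper's body presses on something with over 40 N, if the wrist force passes 120 N, or if a joint passes its speed limit or range.

## Working session

There is one attempt and no reset: what is moved stays moved. The work goes in short steps, Python scripts to look and compute and a tool call to move; the robot and the scene stay as the last step left them, time stands still between calls to the robot, and variables do not carry over. Pictures are saved under pics/ and viewed, and the job is handed in when it is done.

Besides the shell and the picture viewer there is one more tool, called as name(argument=value, ...) on one line, values as JSON. step_arm: Moves the arm, as the interface text tells. Its arguments: {"type":"object","properties":{"rows":{"type":"array"},"force":{"type":"number"}},"required":["rows"]}

```bash
mkdir -p pics; ls
cat > h.py <<'E'
import numpy as np, cv2
from rig import r, vision, order
def save(n,p): cv2.imwrite('pics/'+n+'.png',cv2.cvtColor(p,cv2.COLOR_RGB2BGR))
E
python3 - <<'E'
from h import *
s=r.sense(); print(s, r.grip_point_offset)
for n in ("scene","top","wrist"):
    p,d=vision.grab_frame(n); save(n+'0',p); np.save(n+'0_d.npy',d); np.save(n+'0.npy',p); print(n,vision.camera_info(n))
E
```

```text
pics
{'clock': 0.0, 'qpos': array([-1.18143799e+00,  3.53643919e-01,  1.63414728e+00, -2.71277255e-05,
        1.15521157e+00, -2.37666403e-03]), 'qvel': array([ 0.00064919, -0.00046921, -0.00054911,  0.00063406,  0.00072631,
        0.00055725]), 'joint_efforts': array([-3.76523210e-03, -6.05255699e+01, -3.42068195e+01, -2.46053469e-04,
        9.48456698e-03,  7.33028128e-05]), 'eef_pos': array([ 238.44082368, -577.20146334,  230.55870518]), 'tcp_rot': array([-3.12638169,  1.56938599,  1.97775326]), 'contact_force': array([0.09829934, 1.09812479, 0.9522485 ]), 'wrist_torque': array([-0.0229598 , -0.00571681, -0.02167943]), 'opening': 0.9986643489619035} -18.700000000000003
scene {'K': array([[450.90038688,   0.        , 257.2913338 ],
       [  0.        , 450.90038688, 191.06604221],
       [  0.        ,   0.        ,   1.        ]]), 'origin': array([997.17926814, 398.97512788, 906.32131139]), 'attitude': array([-2.59256822,  0.01023829,  2.32824462])}
top {'K': array([[400.08601803,   0.        , 252.04486517],
       [  0.        , 400.08601803, 187.63268082],
       [  0.        ,   0.        ,   1.        ]]), 'origin': array([ 552.24251827,   48.61859826, 1002.36165902]), 'attitude': array([-3.06328025, -0.01766792, -1.59465455])}
wrist {'K': array([[296.19282057,   0.        , 251.06539495],
       [  0.        , 296.19282057, 191.22729973],
       [  0.        ,   0.        ,   1.        ]]), 'tool_from_camera': array([[-2.10444357e-04, -2.74031917e-01,  9.61720575e-01,
        -1.42623702e+02],
       [-1.97207478e-04, -9.61720566e-01, -2.74031958e-01,
         6.94100264e+01],
       [ 9.99999958e-01, -2.47326968e-04,  1.48347523e-04,
        -1.10682039e+00],
       [ 0.00000000e+00,  0.00000000e+00,  0.00000000e+00,
         1.00000000e+00]])}
```

View pics/scene0.png

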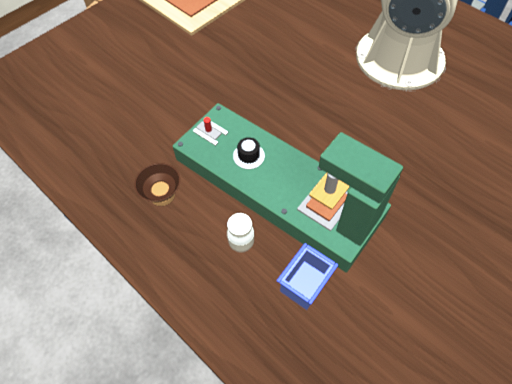

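View pics/top0.png

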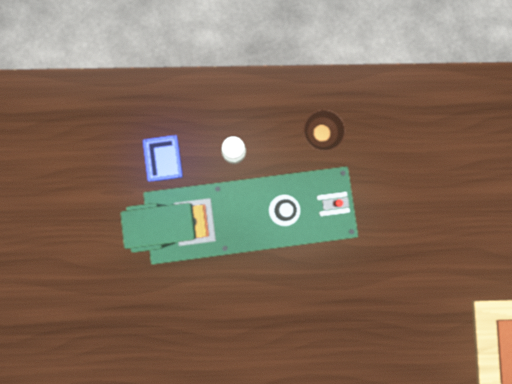

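View pics/wrist0.png

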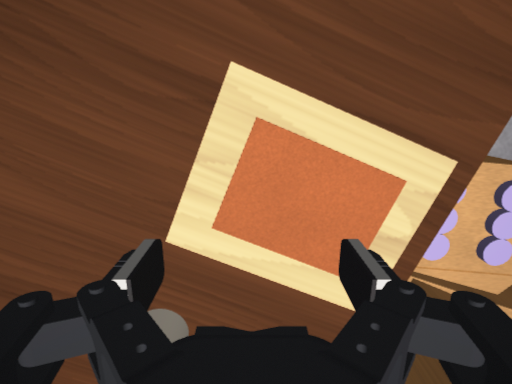

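The top view shows the press with the dial at about (286,210), the red bolt grip at (338,203), and the stamp to the left. The planter is at (163,158), the jar at (233,149) and the bowl at (324,130), all on the far side of the press. Next I'll measure positions.

```bash
cat >> h.py <<'E'
from scipy.spatial.transform import Rotation as Ro
def campose(n,s=None):
    i=vision.camera_info(n)
    if 'origin' in i: return i['K'],Ro.from_euler('xyz',i['attitude']).as_matrix(),np.array(i['origin'])
    T=i['tool_from_camera'];Rt=Ro.from_euler('xyz',s['tcp_rot']).as_matrix()
    return i['K'],Rt@T[:3,:3],Rt@T[:3,3]+s['eef_pos']
def onplane(n,uv,z,s=None):
    K,R,o=campose(n,s); uv=np.atleast_2d(np.asarray(uv,float))
    d=(R@np.linalg.inv(K)@np.c_[uv,np.ones(len(uv))].T).T
    return o+d*((z-o[2])/d[:,2])[:,None]
def blobs(m,amin=10):
    n,l,st,c=cv2.connectedComponentsWithStats(m.astype(np.uint8))
    return sorted([(st[i,4],c[i].round(1),st[i,:4]) for i in range(1,n) if st[i,4]>=amin],key=lambda t:-t[0])
E
python3 - <<'E'
from h import *
for n in('top','scene'):
    p=np.load(n+'0.npy'); hsv=cv2.cvtColor(p,cv2.COLOR_RGB2HSV); H,S,V=[hsv[...,i].astype(int) for i in range(3)]
    R,G,B=[p[...,i].astype(int) for i in range(3)]
    red=(R>110)&(G<60)&(B<60)
    print(n,'red')
    for a,c,b in blobs(red,5)[:4]: print(a,c,b,onplane(n,c,104)[0].round(1),onplane(n,c,90)[0].round(1))
    white=(V>170)&(S<50)
    print('white')
    for a,c,b in blobs(white,20)[:8]: print(a,c,b,onplane(n,c,100)[0].round(1),onplane(n,c,62)[0].round(1))
    dark=(V<70)&(S<140)
    print('dark')
    for a,c,b in blobs(dark,60)[:8]: print(a,c,b,onplane(n,c,100)[0].round(1))
    gr=(H>60)&(H<95)&(S>80)
    a,c,b=blobs(gr,500)[0]; print('green',a,c,b)
    crop=p[100:280,110:370] if n=='top' else p[95:280,120:410]
    save(n+'_crop',cv2.resize(crop,None,fx=2.7,fy=2.7,interpolation=cv2.INTER_CUBIC))
E
```

```text
top red
white
32919 [250.7  32.2] [  0   0 512  69] [986.5  25.4 100. ] [1004.8   24.5   62. ]
547 [201.6 222.3] [174 198  42  48] [547.2 146.  100. ] [547.  150.1  62. ]
540 [333.6 203.5] [317 191  33  25] [ 582.5 -152.8  100. ] [ 583.8 -161.2   62. ]
512 [233.  148.8] [221 136  25  27] [712.4  72.3 100. ] [719.1  73.3  62. ]
421 [283.2 210. ] [269 194  31  32] [570.5 -38.1 100. ] [571.3 -41.7  62. ]
163 [285.7 209.5] [279 203  14  14] [571.5 -43.8 100. ] [572.3 -47.7  62. ]
103 [491.  304.4] [476 303  36   4] [ 348.9 -496.8  100. ] [ 340.4 -519.8   62. ]
58 [502.9 311.2] [490 309  22   6] [ 333.3 -522.6  100. ] [ 324.1 -546.7   62. ]
dark
green 12712 [237.  216.4] [122 168 235  96]
scene red
45 [207.6 126.3] [205 121   6  11] [ 597.5 -146.9  104. ] [ 590.5 -156.4   90. ]
white
26391 [ 74.  304.7] [  0 148 223 236] [1049.2  -23.4  100. ] [1051.6  -43.3   62. ]
2865 [401.6  63.1] [357  21  89  68] [120.5  60.1 100. ] [79.1 44.2 62. ]
1565 [40.1 25.3] [ 0  0 86 57] [ 663.6 -742.4  100. ] [ 647.9 -796.2   62. ]
970 [191.2  12.5] [145   0  93  32] [ 347.7 -478.8  100. ] [ 317.1 -520.1   62. ]
734 [239.7 229.1] [227 213  27  33] [733.   89.5 100. ] [720.5  74.9  62. ]
418 [319.8 214.4] [297 195  47  35] [598.2 184.9 100. ] [579.4 174.8  62. ]
384 [209.6 131.9] [193 121  35  24] [ 603.7 -134.3  100. ] [ 585.1 -159.4   62. ]
286 [10.4  5.3] [ 0  0 32 17] [ 673.5 -879.3  100. ] [ 658.3 -939.6   62. ]
dark
278 [248.3 152.5] [238 138  21  25] [585.3 -29.2 100. ]
71 [139.8 188.3] [136 177  12  22] [ 808.7 -131.9  100. ]
63 [415.8  10.8] [411   7  10   9] [-77.9 -26.9 100. ]
green 15153 [297.  182.3] [173 104 230 168]
```

View pics/top_crop.png

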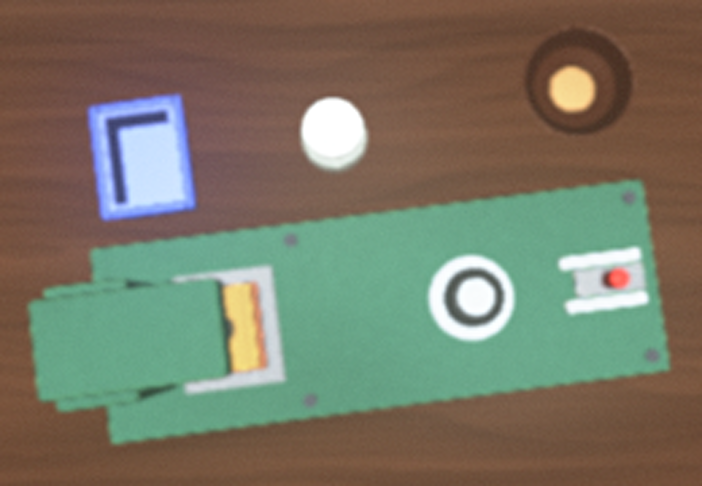

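View pics/scene_crop.png

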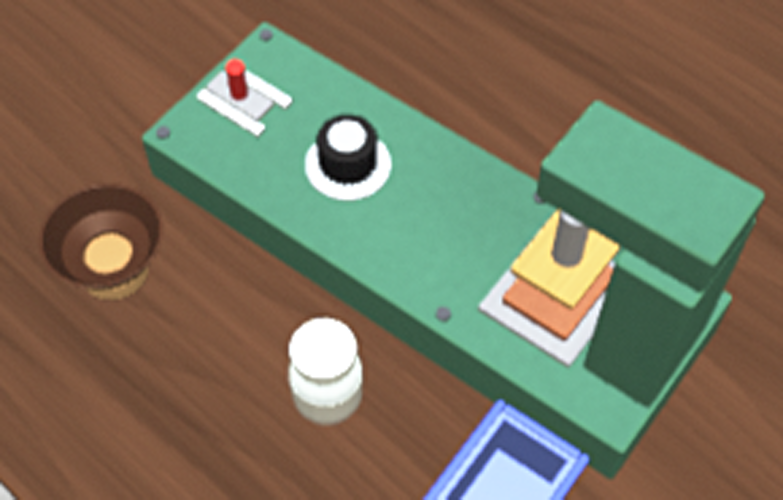

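Run:
```python
from h import *
c=lambda x,y:(110+x/2.7-.3,100+y/2.7-.3)
cs=[c(92,250),c(641,181),c(667,369),c(112,442)]
P=onplane('top',cs,60); print(P.round(1))
# press yaw: +y axis dir = left - right
for a,b in((0,1),(3,2)):
    v=P[a]-P[b]; print('len',np.linalg.norm(v),'yaw deg',np.degrees(np.arctan2(-v[0],v[1])))
v=P[1]-P[2]; print(np.linalg.norm(v),np.degrees(np.arctan2(v[1],v[0])))
v=P[0]-P[3]; print(np.linalg.norm(v),np.degrees(np.arctan2(v[1],v[0])))
cs2=lambda x,y:(120+x/2.7-.3,95+y/2.7-.3)
print('dial top', onplane('top',[(285.7,209.5)],100), onplane('scene',[cs2(347,136)],100))
print('bolt top', onplane('top',[c(620,277)],104), onplane('scene',[cs2(235,66)],104))
Q=[cs2(264,23),cs2(146,138),cs2(610,455)]
print('scene corners',onplane('scene',Q,60).round(1))
s=r.sense(); print(Ro.from_euler('xyz',s['tcp_rot']).as_matrix().round(3))
```

```text
[[ 620.5  284.8   60. ]
 [ 670.6 -197.5   60. ]
 [ 505.3 -213.2   60. ]
 [ 454.9  268.2   60. ]]
len 484.91050502140126 yaw deg 5.930378576328868
len 484.04865775213585 yaw deg 5.981366332667193
166.03189808946448 5.434916076779521
166.45743584108652 5.732908117155013
dial top [[571.47849919 -43.76214148 100.        ]] [[570.64757714 -43.64708527 100.        ]]
bolt top [[ 584.77960072 -164.94234603  104.        ]] [[ 584.23166609 -163.90119971  104.        ]]
scene corners [[ 507.7 -212.8   60. ]
 [ 670.3 -192.2   60. ]
 [ 629.3  282.3   60. ]]
[[-0.     0.924  0.382]
 [ 0.001  0.382 -0.924]
 [-1.    -0.    -0.001]]
```

step_arm(rows=[[30, 48, 0, 0, 0, 0.12, 85], [60, 96, 0, 0, 0, 0.24, 85], [90, 144, 0, 0, 0, 0.36, 85], [120, 192, 0, 0, 0, 0.48, 85], [150, 240, 0, 0, 0, 0.6, 85], [180, 288, 0, 0, 0, 0.72, 85], [210, 336, 0, 0, 0, 0.84, 85], [240, 384, 0, 0, 0, 0.96, 85]])

```text
clock: 1.15
eef_pos: [479.2, -191.6, 230.7]
tcp_rot: [-3.045, 1.57, 3.023]
contact_force: [1.2, -0.3, 0.2]
opening: 0.996
```

step_arm(rows=[[30, 48, 0, 0, 0, 0.12, 85], [60, 96, -10, 0, 0, 0.24, 85], [80, 130, -20, 0, 0, 0.32, 85], [92, 148, -30, 0, 0, 0.32, 85], [92, 148, -30, 0, 0, 0.32, 85], [92, 148, -30, 0, 0, 0.32, 85], [92, 148, -30, 0, 0, 0.32, 85], [92, 148, -30, 0, 0, 0.32, 85]])

```text
clock: 2.15
eef_pos: [571.1, -44.5, 201.2]
tcp_rot: [-2.372, 1.57, -2.268]
contact_force: [0.3, 0.5, -0.4]
opening: 0.998
```

Run:
```python
from h import *
s=r.sense(); p,d=vision.grab_frame('wrist'); save('wrist1',p); np.save('w1.npy',p); np.save('w1d.npy',d)
import pickle; pickle.dump(s,open('s1.pkl','wb'))
print(s['eef_pos'],s['qpos'],Ro.from_euler('xyz',s['tcp_rot']).as_matrix().round(3), s['contact_force'],s['wrist_torque'])
```

```text
[571.08206031 -44.48356757 201.19360148] [-8.01545023e-02  3.03774231e-01  1.77661013e+00 -3.84184977e-04
  1.06144643e+00 -1.83408182e-01] [[-0.    -0.103  0.995]
 [-0.     0.995  0.103]
 [-1.    -0.    -0.   ]] [ 0.33752275  0.46949067 -0.37601077] [ 0.02367754 -0.0257534  -0.0401607 ]
```

View pics/wrist1.png

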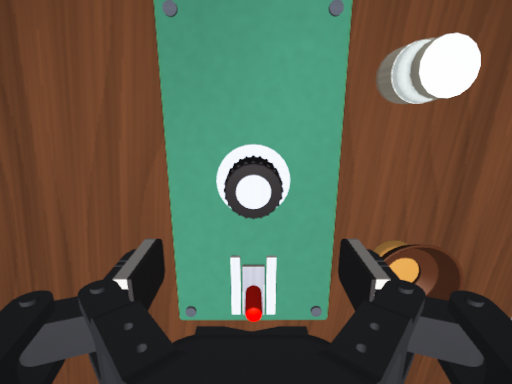

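The wrist view shows the dial's white cap at about (253,191), the bolt's red tip at (254,314), and clear space around both. I'll compute their positions from this view.

Run:
```python
from h import *
import pickle
s=pickle.load(open('s1.pkl','rb')); p=np.load('w1.npy')
R,G,B=[p[...,i].astype(int) for i in range(3)]
w=(np.minimum(np.minimum(R,G),B)>200)
for a,c,b in blobs(w,60)[:8]: print(a,c,b,onplane('wrist',c,100,s)[0].round(1),onplane('wrist',c,62,s)[0].round(1))
red=(R>100)&(G<50)&(B<50)
for a,c,b in blobs(red,20)[:3]: print('red',a,c,b,onplane('wrist',c,104,s)[0].round(1))
red=(R>215)&(G<60)&(B<60)
for a,c,b in blobs(red,20)[:3]: print('red tip',a,c,b,onplane('wrist',c,104,s)[0].round(1))
# bed edges at rows 100 and 280
g=(G>R+20)&(G>B+5)
for row in(60,150,230,300):
    x=np.where(g[row])[0]; L,Rr=x.min(),x.max(); P=onplane('wrist',[(L,row),(Rr,row)],60,s); print(row,L,Rr,P.round(1).tolist())
d=np.load('w1d.npy'); print('depth cap',d[188:195,250:257].mean(),d[310:318,251:257].mean(), d[280:300,233:238].mean())
K,Rm,o=campose('wrist',s)
for u,v in((253,191),(254,314),(236,285),(254,272),(271,285),(210,230)):
    z=d[v,u]; print(u,v,(o+Rm@(np.linalg.inv(K)@np.array([u,v,1])*z)).round(1))
```

```text
3092 [449.5  65.2] [419  33  62  65] [710.8  71.5 100. ] [733.8  78.7  62. ]
1289 [252.6 165.4] [217 145  73  60] [569.5 -21.1 100. ] [570.5 -28.4  62. ]
923 [253.1 191.6] [236 175  35  34] [572.3 -43.7 100. ] [573.7 -54.5  62. ]
733 [409.3  72.1] [397  40  35  63] [681.6  63.6 100. ] [700.   69.5  62. ]
522 [235.4 285.4] [230 258  11  56] [ 565.4 -136.8  100. ] [ 565.7 -162.1   62. ]
517 [270.7 285. ] [266 258  11  56] [ 598.4 -132.9  100. ] [ 603.8 -157.6   62. ]
469 [252.9 279. ] [243 267  21  44] [ 581.1 -128.2  100. ] [ 583.8 -152.2   62. ]
77 [122.2 283.4] [114 280  14   9] [ 459.4 -145.6  100. ] [ 443.2 -172.3   62. ]
red 489 [253.1 303.5] [246 286  16  36] [ 583.7 -151.8  104. ]
red tip 170 [253.3 314.4] [246 308  16  14] [ 585.2 -163.9  104. ]
60 158 347 [[477.4, 56.7, 60.0], [643.7, 73.9, 60.0]]
150 166 340 [[486.4, -22.4, 60.0], [652.2, -5.2, 60.0]]
230 172 334 [[494.6, -104.9, 60.0], [661.4, -87.5, 60.0]]
300 178 328 [[503.8, -188.5, 60.0], [669.8, -171.2, 60.0]]
depth cap 252.17108 282.4722 315.5973
253 191 [572.2 -42.8 101.2]
254 314 [ 585.8 -163.2  104.1]
236 285 [ 566.2 -158.4   66.7]
254 272 [ 583.7 -140.7   66.8]
271 285 [ 603.7 -155.4   65.2]
210 230 [ 533.7 -100.9   59.8]
```

step_arm(rows=[[1, 1, -40, 0, 0, 0, 85], [1, 1, -80, 0, 0, 0, 85], [1, 1, -110, 0, 0, 0, 85], [1, 1, -133, 0, 0, 0, 85], [1, 1, -133, 0, 0, 0, 85], [1, 1, -133, 0, 0, 0, 85], [1, 1, -133, 0, 0, 0, 85], [1, 1, -133, 0, 0, 0, 85]])

```text
clock: 3.2
eef_pos: [572.7, -43.4, 69.0]
tcp_rot: [-0.416, 1.57, -0.312]
contact_force: [-0.2, -0.3, -0.1]
opening: 0.995
```

step_arm(rows=[[0, 0, 0, 0, 0, 0, 45], [0, 0, 0, 0, 0, 0, 45], [0, 0, 0, 0, 0, 0, 45], [0, 0, 0, 0, 0, 0, 45], [0, 0, 0, 0, 0, 0, 45], [0, 0, 0, 0, 0, 0, 45], [0, 0, 0, 0, 0, 0, 45], [0, 0, 0, 0, 0, 0, 45]], force=60)

```text
clock: 4.2
eef_pos: [572.7, -43.4, 69.6]
tcp_rot: [-0.433, 1.569, -0.329]
contact_force: [-2.1, -0.1, 7.2]
opening: 0.568
```

```bash
cat >> h.py <<'E'
def st():
    s=r.sense(); z=Ro.from_euler('xyz',s['tcp_rot']).as_matrix()[:,2]
    print('t',round(s['clock'],2),'pos',s['eef_pos'].round(1),'jaw yaw',np.degrees(np.arctan2(z[1],z[0])).round(2),'q6',s['qpos'][5].round(3),'F',s['contact_force'].round(1),'M',s['wrist_torque'].round(2),'open mm',round(s['opening']*85.4,1))
    return s
E
python3 - <<'E'
from h import *
st()
p,d=vision.grab_frame('wrist'); save('wrist2',p)
E
```

```text
t 4.2 pos [572.7 -43.4  69.6] jaw yaw 5.94 q6 -0.181 F [-2.1 -0.1  7.2] M [-0.02  0.42  0.04] open mm 48.5
```

View pics/wrist2.png

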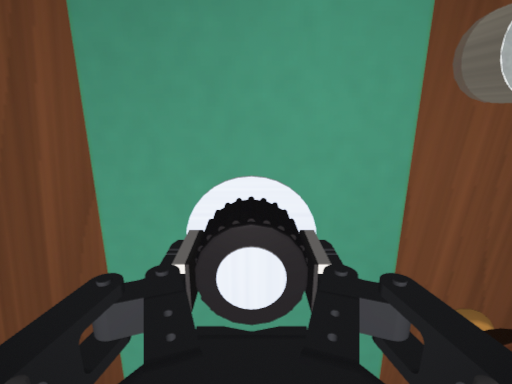

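step_arm(rows=[[0, 0, 0, 0, 0, 0.03, 45], [0, 0, 0, 0, 0, 0.06, 45], [0, 0, 0, 0, 0, 0.09, 45], [0, 0, 0, 0, 0, 0.12, 45], [0, 0, 0, 0, 0, 0.15, 45], [0, 0, 0, 0, 0, 0.175, 45], [0, 0, 0, 0, 0, 0.175, 45], [0, 0, 0, 0, 0, 0.175, 45]])

```text
clock: 5.25
eef_pos: [572.6, -43.4, 69.7]
tcp_rot: [-0.517, 1.57, -0.238]
contact_force: [-2.7, -1.0, 4.1]
opening: 0.568
```

```bash
python3 -c "
from h import *
st()"
```

```text
t 5.25 pos [572.6 -43.4  69.7] jaw yaw 15.98 q6 -0.357 F [-2.7 -1.   4.1] M [-0.06  0.4  -0.23] open mm 48.5
```

step_arm(rows=[[0, 0, 0, 0, 0, 0.06, 45], [0, 0, 0, 0, 0, 0.12, 45], [0, 0, 0, 0, 0, 0.18, 45], [0, 0, 0, 0, 0, 0.24, 45], [0, 0, 0, 0, 0, 0.3, 45], [0, 0, 0, 0, 0, 0.35, 45], [0, 0, 0, 0, 0, 0.35, 45], [0, 0, 0, 0, 0, 0.35, 45]])

```text
clock: 6.25
eef_pos: [572.1, -43.6, 69.6]
tcp_rot: [-1.393, 1.571, -0.765]
contact_force: [-2.9, -1.0, 5.9]
opening: 0.568
```

```bash
python3 -c "
from h import *
st()"
```

```text
t 6.25 pos [572.1 -43.6  69.6] jaw yaw 36.0 q6 -0.707 F [-2.9 -1.   5.9] M [-0.23  0.63  0.01] open mm 48.5
```

step_arm(rows=[[0, 0, 0, 0, 0, 0.03, 45], [0, 0, 0, 0, 0, 0.06, 45], [0, 0, 0, 0, 0, 0.09, 45], [0, 0, 0, 0, 0, 0.12, 45], [0, 0, 0, 0, 0, 0.14, 45], [0, 0, 0, 0, 0, 0.14, 45], [0, 0, 0, 0, 0, 0.14, 45], [0, 0, 0, 0, 0, 0.14, 45]])

```text
clock: 7.25
eef_pos: [572.0, -43.7, 69.7]
tcp_rot: [-2.416, 1.57, -1.647]
contact_force: [-2.9, -2.1, 5.0]
opening: 0.565
```

```bash
python3 -c "
from h import *
st()"
```

```text
t 7.25 pos [572.  -43.7  69.7] jaw yaw 44.09 q6 -0.848 F [-2.9 -2.1  5. ] M [-0.27  0.48 -0.08] open mm 48.3
```

step_arm(rows=[[0, 0, 0, 0, 0, 0.03, 45], [0, 0, 0, 0, 0, 0.06, 45], [0, 0, 0, 0, 0, 0.07, 45], [0, 0, 0, 0, 0, 0.07, 45], [0, 0, 0, 0, 0, 0.07, 45], [0, 0, 0, 0, 0, 0.07, 45], [0, 0, 0, 0, 0, 0.07, 45], [0, 0, 0, 0, 0, 0.07, 45]])

```text
clock: 8.25
eef_pos: [572.0, -43.7, 69.6]
tcp_rot: [-2.434, 1.57, -1.595]
contact_force: [-3.0, -2.1, 4.4]
opening: 0.565
```

```bash
python3 -c "
from h import *
st()
p,d=vision.grab_frame('wrist'); save('wrist3',p)"
```

```text
t 8.25 pos [572.  -43.7  69.6] jaw yaw 48.11 q6 -0.918 F [-3.  -2.1  4.4] M [-0.43  0.56 -0.1 ] open mm 48.2
```

View pics/wrist3.png

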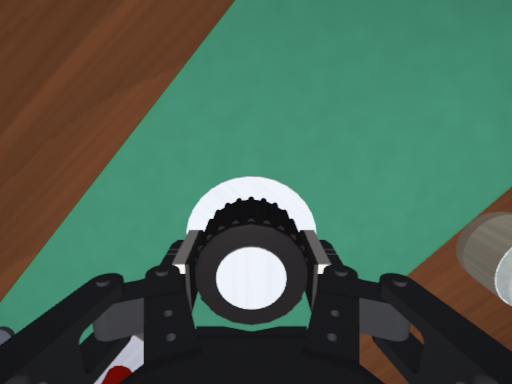

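Run:
```python
from h import *
a=cv2.imread('pics/wrist2.png');b=cv2.imread('pics/wrist3.png')
A=a[190:330,190:315];B=b[190:330,190:315]
o=np.hstack([A,B]); save('cmp',cv2.cvtColor(cv2.resize(o,None,fx=3.2,fy=3.2,interpolation=cv2.INTER_CUBIC),cv2.COLOR_BGR2RGB))
print(np.abs(A.astype(int)-B).mean(), np.abs(A.astype(int)-B)[8:35,20:110].mean())
```

```text
1.4207238095238095 1.434567901234568
```

View pics/cmp.png

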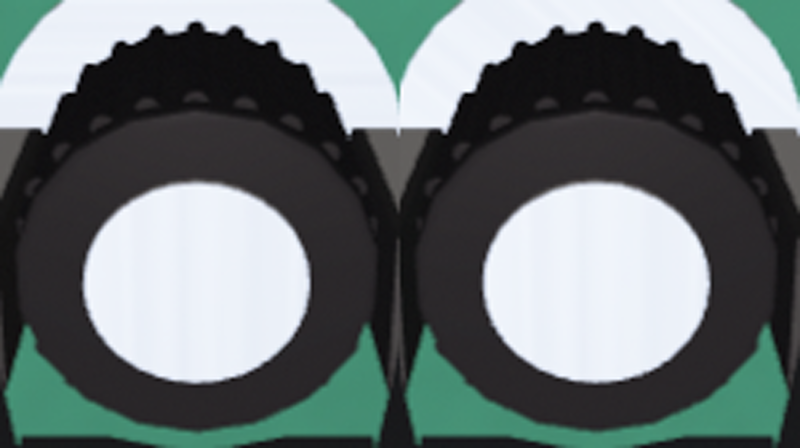

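step_arm(rows=[[0, 0, 0, 0, 0, 0.05, 45], [0, 0, 0, 0, 0, 0.1, 45], [0, 0, 0, 0, 0, 0.15, 45], [0, 0, 0, 0, 0, 0.2, 45], [0, 0, 0, 0, 0, 0.25, 45], [0, 0, 0, 0, 0, 0.31, 45], [0, 0, 0, 0, 0, 0.31, 45], [0, 0, 0, 0, 0, 0.31, 45]])

```text
clock: 9.3
eef_pos: [571.8, -44.0, 69.7]
tcp_rot: [-3.023, 1.57, -1.873]
contact_force: [-4.9, -4.4, 5.5]
opening: 0.569
```

```bash
python3 -c "
from h import *
st()
p,d=vision.grab_frame('wrist'); save('wrist4',p)
a=cv2.imread('pics/wrist2.png');b=cv2.imread('pics/wrist4.png')
A=a[190:330,190:315];B=b[190:330,190:315]
o=np.hstack([A,B]); save('cmp4',cv2.cvtColor(cv2.resize(o,None,fx=3.2,fy=3.2,interpolation=cv2.INTER_CUBIC),cv2.COLOR_BGR2RGB))
"
```

```text
t 9.3 pos [571.8 -44.   69.7] jaw yaw 65.89 q6 -1.228 F [-4.9 -4.4  5.5] M [-0.59  0.67 -0.04] open mm 48.6
```

View pics/cmp4.png

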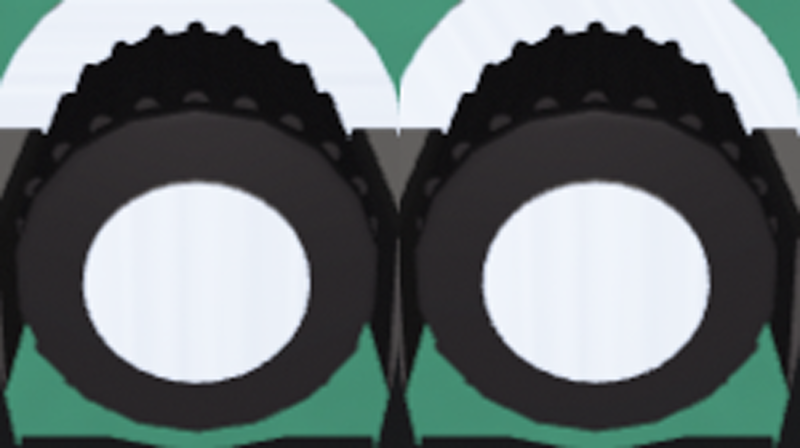

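step_arm(rows=[[0, 0, 0, 0, 0, 0.03, 45], [0, 0, 0, 0, 0, 0.06, 45], [0, 0, 0, 0, 0, 0.09, 45], [0, 0, 0, 0, 0, 0.12, 45], [0, 0, 0, 0, 0, 0.14, 45], [0, 0, 0, 0, 0, 0.14, 45], [0, 0, 0, 0, 0, 0.14, 45], [0, 0, 0, 0, 0, 0.14, 45]])

```text
clock: 10.35
eef_pos: [571.7, -44.2, 69.7]
tcp_rot: [-3.068, 1.569, -1.776]
contact_force: [-4.1, -4.9, 4.6]
opening: 0.565
```

```bash
python3 -c "
from h import *
st()
p,d=vision.grab_frame('wrist'); save('wrist5',p)
a=cv2.imread('pics/wrist2.png');b=cv2.imread('pics/wrist5.png')
A=a[190:330,190:315];B=b[190:330,190:315]
o=np.hstack([A,B]); save('cmp5',cv2.cvtColor(cv2.resize(o,None,fx=3.2,fy=3.2,interpolation=cv2.INTER_CUBIC),cv2.COLOR_BGR2RGB))
"
```

```text
t 10.35 pos [571.7 -44.2  69.7] jaw yaw 74.01 q6 -1.369 F [-4.1 -4.9  4.6] M [-0.53  0.55  0.  ] open mm 48.3
```

View pics/cmp5.png

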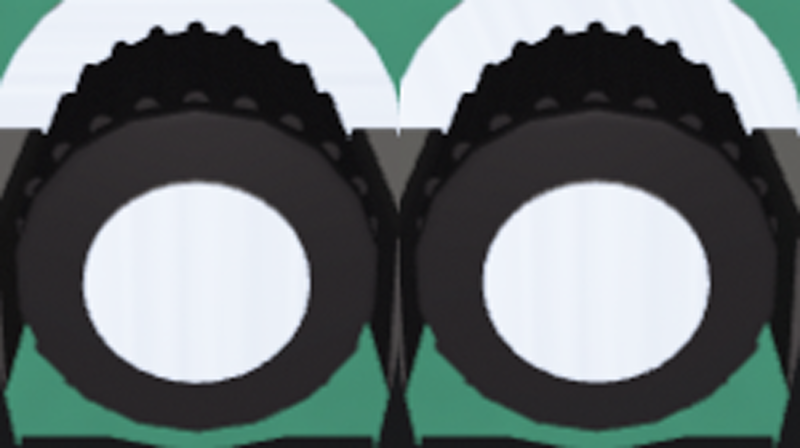

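step_arm(rows=[[0, 0, 0, 0, 0, 0.06, 45], [0, 0, 0, 0, 0, 0.12, 45], [0, 0, 0, 0, 0, 0.18, 45], [0, 0, 0, 0, 0, 0.24, 45], [0, 0, 0, 0, 0, 0.3, 45], [0, 0, 0, 0, 0, 0.36, 45], [0, 0, 0, 0, 0, 0.38, 45], [0, 0, 0, 0, 0, 0.38, 45]])

```text
clock: 11.4
eef_pos: [571.6, -44.6, 69.7]
tcp_rot: [3.077, 1.569, -1.532]
contact_force: [-3.3, -5.7, 4.4]
opening: 0.567
```

```bash
python3 -c "
from h import *
st()"
```

```text
t 11.4 pos [571.6 -44.6  69.7] jaw yaw 95.9 q6 -1.751 F [-3.3 -5.7  4.4] M [-0.7   0.58  0.07] open mm 48.4
```

step_arm(rows=[[0, 0, 0, 0, 0, 0.02, 45], [0, 0, 0, 0, 0, 0.04, 45], [0, 0, 0, 0, 0, 0.06, 45], [0, 0, 0, 0, 0, 0.08, 45], [0, 0, 0, 0, 0, 0.1, 45], [0, 0, 0, 0, 0, 0.12, 45], [0, 0, 0, 0, 0, 0.12, 45], [0, 0, 0, 0, 0, 0.12, 45]])

```text
clock: 12.4
eef_pos: [571.8, -44.8, 69.6]
tcp_rot: [-3.095, 1.569, -1.301]
contact_force: [-1.7, -5.4, 2.4]
opening: 0.572
```

```bash
python3 -c "
from h import *
st()
p,d=vision.grab_frame('wrist'); save('wrist6',p)
a=cv2.imread('pics/wrist2.png');b=cv2.imread('pics/wrist6.png')
A=a[190:330,190:315];B=b[190:330,190:315]
o=np.hstack([A,B]); save('cmp6',cv2.cvtColor(cv2.resize(o,None,fx=3.2,fy=3.2,interpolation=cv2.INTER_CUBIC),cv2.COLOR_BGR2RGB))
"
```

```text
t 12.4 pos [571.8 -44.8  69.6] jaw yaw 102.79 q6 -1.871 F [-1.7 -5.4  2.4] M [-0.83  0.39 -1.03] open mm 48.9
```

View pics/cmp6.png

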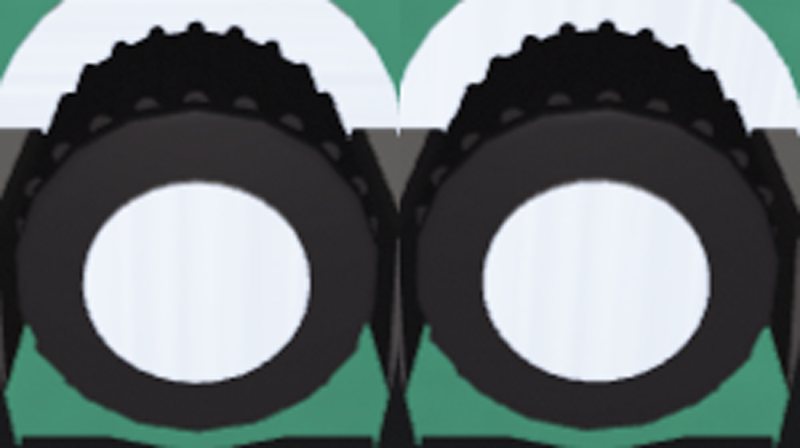

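The stop is clear: −1.03 N m, with the grip slipping about 3.5° while the flutes stayed put. It came three clicks from the start. I'll now turn clockwise one click at a time.

step_arm(rows=[[0, 0, 0, 0, 0, -0.1, 45], [0, 0, 0, 0, 0, -0.2, 45], [0, 0, 0, 0, 0, -0.3, 45], [0, 0, 0, 0, 0, -0.4, 45], [0, 0, 0, 0, 0, -0.5, 45], [0, 0, 0, 0, 0, -0.58, 45], [0, 0, 0, 0, 0, -0.58, 45], [0, 0, 0, 0, 0, -0.58, 45]])

```text
clock: 13.45
eef_pos: [571.8, -44.3, 69.6]
tcp_rot: [3.066, 1.569, -2.001]
contact_force: [-1.6, 2.3, 4.1]
opening: 0.57
```

```bash
python3 -c "
from h import *
st()"
```

```text
t 13.45 pos [571.8 -44.3  69.6] jaw yaw 69.69 q6 -1.294 F [-1.6  2.3  4.1] M [ 0.48  0.45 -0.11] open mm 48.7
```

step_arm(rows=[[0, 0, 0, 0, 0, -0.09, 45], [0, 0, 0, 0, 0, -0.18, 45], [0, 0, 0, 0, 0, -0.27, 45], [0, 0, 0, 0, 0, -0.36, 45], [0, 0, 0, 0, 0, -0.45, 45], [0, 0, 0, 0, 0, -0.524, 45], [0, 0, 0, 0, 0, -0.524, 45], [0, 0, 0, 0, 0, -0.524, 45]])

```text
clock: 14.45
eef_pos: [572.1, -43.8, 69.7]
tcp_rot: [2.97, 1.57, -2.619]
contact_force: [-0.9, 5.6, 2.5]
opening: 0.569
```

```bash
python3 -c "
from h import *
st()"
```

```text
t 14.45 pos [572.1 -43.8  69.7] jaw yaw 39.78 q6 -0.773 F [-0.9  5.6  2.5] M [ 0.81  0.04 -0.19] open mm 48.6
```

step_arm(rows=[[0, 0, 0, 0, 0, -0.09, 45], [0, 0, 0, 0, 0, -0.18, 45], [0, 0, 0, 0, 0, -0.27, 45], [0, 0, 0, 0, 0, -0.36, 45], [0, 0, 0, 0, 0, -0.45, 45], [0, 0, 0, 0, 0, -0.524, 45], [0, 0, 0, 0, 0, -0.524, 45], [0, 0, 0, 0, 0, -0.524, 45]])

```text
clock: 15.45
eef_pos: [572.6, -43.6, 69.7]
tcp_rot: [1.343, 1.57, 1.516]
contact_force: [1.2, 4.8, 0.3]
opening: 0.57
```

```bash
python3 -c "
from h import *
st()
p,d=vision.grab_frame('wrist'); save('wrist7',p)
a=cv2.imread('pics/wrist6.png');b=cv2.imread('pics/wrist7.png')
A=a[190:330,190:315];B=b[190:330,190:315]
o=np.hstack([A,B]); save('cmp7',cv2.cvtColor(cv2.resize(o,None,fx=3.2,fy=3.2,interpolation=cv2.INTER_CUBIC),cv2.COLOR_BGR2RGB))
"
```

```text
t 15.45 pos [572.6 -43.6  69.7] jaw yaw 9.88 q6 -0.252 F [1.2 4.8 0.3] M [ 0.8  -0.26 -0.13] open mm 48.6
```

View pics/cmp7.png

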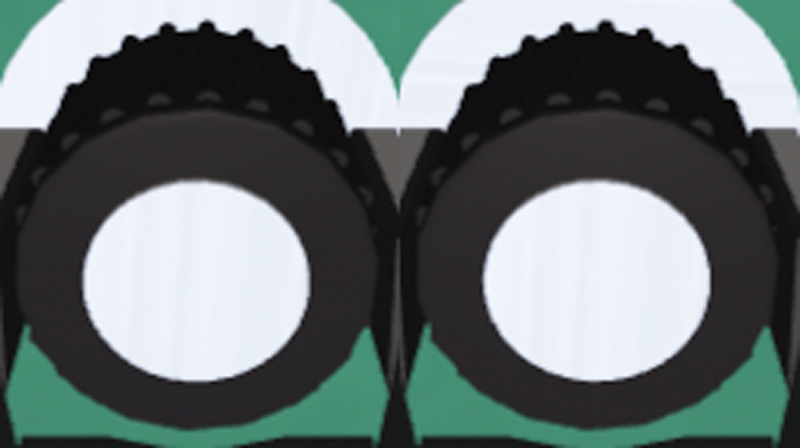

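No slip going back: three clicks, so the dial is where it started. Now the fourth.

step_arm(rows=[[0, 0, 0, 0, 0, -0.09, 45], [0, 0, 0, 0, 0, -0.18, 45], [0, 0, 0, 0, 0, -0.27, 45], [0, 0, 0, 0, 0, -0.36, 45], [0, 0, 0, 0, 0, -0.45, 45], [0, 0, 0, 0, 0, -0.524, 45], [0, 0, 0, 0, 0, -0.524, 45], [0, 0, 0, 0, 0, -0.524, 45]])

```text
clock: 16.5
eef_pos: [573.1, -43.6, 69.7]
tcp_rot: [0.545, 1.57, 0.196]
contact_force: [3.8, 3.8, -2.0]
opening: 0.572
```

```bash
python3 -c "
from h import *
st()
p,d=vision.grab_frame('wrist'); save('wrist8',p)
a=cv2.imread('pics/wrist6.png');b=cv2.imread('pics/wrist8.png')
A=a[190:330,190:315];B=b[190:330,190:315]
o=np.hstack([A,B]); save('cmp8',cv2.cvtColor(cv2.resize(o,None,fx=3.2,fy=3.2,interpolation=cv2.INTER_CUBIC),cv2.COLOR_BGR2RGB))
"
```

```text
t 16.5 pos [573.1 -43.6  69.7] jaw yaw -20.0 q6 0.27 F [ 3.8  3.8 -2. ] M [ 0.59 -0.5  -0.05] open mm 48.8
```

View pics/cmp8.png

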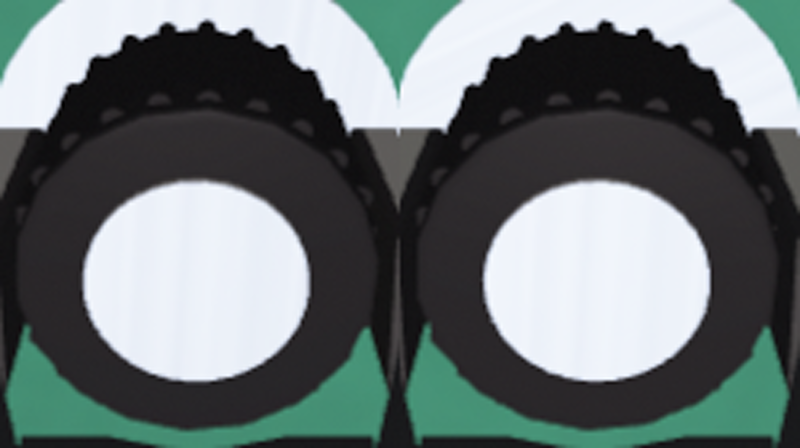

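No slip, and the torque is about zero at the fourth detent. Now I'll release and lift.

step_arm(rows=[[0, 0, 0, 0, 0, 0, 85], [0, 0, 0, 0, 0, 0, 85], [0, 0, 0, 0, 0, 0, 85], [0, 0, 0, 0, 0, 0, 85], [0, 0, 0, 0, 0, 0, 85], [0, 0, 10, 0, 0, 0, 85], [0, 0, 40, 0, 0, 0, 85], [0, 0, 80, 0, 0, 0, 85]], force=20)

```text
clock: 17.55
eef_pos: [572.6, -43.6, 150.4]
tcp_rot: [2.817, 1.57, 2.468]
contact_force: [1.1, -0.5, -0.3]
opening: 0.994
```

```bash
python3 -c "
from h import *
st()"
```

```text
t 17.55 pos [572.6 -43.6 150.4] jaw yaw -20.01 q6 0.27 F [ 1.1 -0.5 -0.3] M [-0.03  0.02 -0.02] open mm 84.9
```

step_arm(rows=[[3, -30, 0, 0, 0, 0.1, 60], [6, -60, 0, 0, 0, 0.2, 60], [9, -90, 0, 0, 0, 0.3, 60], [12, -120.5, 0, 0, 0, 0.4, 60], [12, -120.5, 0, 0, 0, 0.454, 60], [12, -120.5, 0, 0, 0, 0.454, 60], [12, -120.5, 0, 0, 0, 0.454, 60], [12, -120.5, 0, 0, 0, 0.454, 60]])

```text
clock: 18.55
eef_pos: [584.6, -163.7, 150.6]
tcp_rot: [2.784, 1.57, 2.889]
contact_force: [-0.0, 0.2, -0.7]
opening: 0.703
```

```bash
python3 -c "
from h import *
s=st()
p,d=vision.grab_frame('wrist'); save('wrist9',p)
R,G,B=[p[...,i].astype(int) for i in range(3)]
red=(R>215)&(G<60)&(B<60)
for a,c,b in blobs(red,20)[:3]: print('red tip',a,c,b,onplane('wrist',c,104,s)[0].round(1))
w=(np.minimum(np.minimum(R,G),B)>200)
for a,c,b in blobs(w,200)[:6]: print(a,c,b,onplane('wrist',c,100,s)[0].round(1))
"
```

```text
t 18.55 pos [ 584.6 -163.7  150.6] jaw yaw 5.99 q6 -0.38 F [-0.   0.2 -0.7] M [-0.02 -0.03 -0.03] open mm 60.1
red tip 305 [252.6 215.9] [241 205  23  21] [ 585.3 -164.5  104. ]
2440 [251.8  55.9] [202   0 102  87] [574.2 -64.3 100. ]
1984 [252.4  20. ] [227   0  52  45] [572.5 -45.2 100. ]
1177 [252.1 189.5] [238 163  29  71] [ 583.2 -147.1  100. ]
1072 [228.5 190. ] [221 149  15  84] [ 567.3 -149.1  100. ]
1061 [276.  189.9] [269 149  15  84] [ 599.3 -145.7  100. ]
```

View pics/wrist9.png

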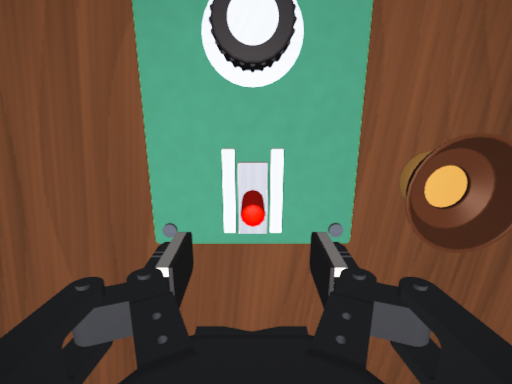

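The bolt tip is at (253,216), centred between the fingers. I'll descend and grip gently.

step_arm(rows=[[0.5, -0.7, -30, 0, 0, 0, 60], [0.5, -0.7, -55, 0, 0, 0, 60], [0.5, -0.7, -74, 0, 0, 0, 60], [0.5, -0.7, -74, 0, 0, 0, 60], [0.5, -0.7, -74, 0, 0, 0, 40], [0.5, -0.7, -74, 0, 0, 0, 25], [0.5, -0.7, -74, 0, 0, 0, 12], [0.5, -0.7, -74, 0, 0, 0, 12]], force=25)

```text
clock: 19.6
eef_pos: [585.7, -164.6, 77.5]
tcp_rot: [-0.401, 1.57, -0.296]
contact_force: [-1.4, 0.9, 7.0]
opening: 0.19
```

```bash
python3 -c "
from h import *
st()"
```

```text
t 19.6 pos [ 585.7 -164.6   77.5] jaw yaw 6.0 q6 -0.381 F [-1.4  0.9  7. ] M [-0.01  0.23 -0.05] open mm 16.3
```

step_arm(rows=[[-0.2, 2, 0, 0, 0, 0, 12], [-0.4, 4, 0, 0, 0, 0, 12], [-0.6, 6, 0, 0, 0, 0, 12], [-0.8, 8, 0, 0, 0, 0, 12], [-1.0, 10, 0, 0, 0, 0, 12], [-1.2, 12, 0, 0, 0, 0, 12], [-1.4, 14, 0, 0, 0, 0, 12], [-1.4, 14, 0, 0, 0, 0, 12]])

```text
clock: 20.6
eef_pos: [584.2, -150.2, 77.6]
tcp_rot: [-0.108, 1.57, -0.003]
contact_force: [-1.9, -0.6, 3.1]
opening: 0.185
```

```bash
python3 -c "
from h import *
st()
p,d=vision.grab_frame('wrist'); save('wrist10',p)"
```

```text
t 20.6 pos [ 584.2 -150.2   77.6] jaw yaw 6.01 q6 -0.359 F [-1.9 -0.6  3.1] M [-0.17  0.32 -0.01] open mm 15.8
```

View pics/wrist10.png

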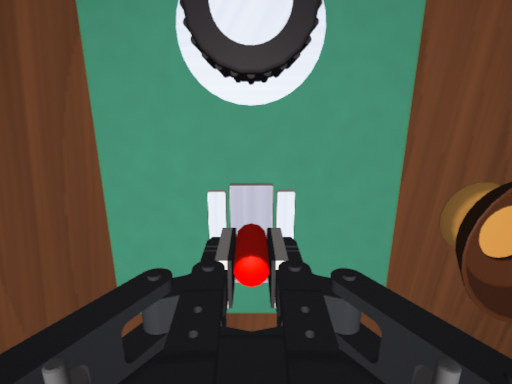

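It has passed the 10 mm block with little force, and the slide's end now sticks out past the rails. I'll push the rest.

step_arm(rows=[[-0.1, 1.2, 0, 0, 0, 0, 12], [-0.3, 2.4, 0, 0, 0, 0, 12], [-0.4, 3.6, 0, 0, 0, 0, 12], [-0.5, 4.8, 0, 0, 0, 0, 12], [-0.6, 6, 0, 0, 0, 0, 12], [-0.7, 7, 0, 0, 0, 0, 12], [-0.7, 7, 0, 0, 0, 0, 12], [-0.7, 7, 0, 0, 0, 0, 12]])

```text
clock: 21.65
eef_pos: [583.7, -145.5, 77.6]
tcp_rot: [-1.223, 1.567, -1.117]
contact_force: [-1.2, -14.8, 0.1]
opening: 0.193
```

```bash
python3 -c "
from h import *
st()"
```

```text
t 21.65 pos [ 583.7 -145.5   77.6] jaw yaw 6.05 q6 -0.348 F [ -1.2 -14.8   0.1] M [-2.47  0.28 -0.02] open mm 16.5
```

step_arm(rows=[[-0.1, 1, 0, 0, 0, 0, 12], [-0.2, 2, 0, 0, 0, 0, 12], [-0.3, 3, 0, 0, 0, 0, 12], [-0.4, 3.5, 0, 0, 0, 0, 12], [-0.4, 3.5, 0, 0, 0, 0, 12], [-0.4, 3.5, 0, 0, 0, 0, 12], [-0.4, 3.5, 0, 0, 0, 0, 12], [-0.4, 3.5, 0, 0, 0, 0, 12]])

```text
clock: 22.65
eef_pos: [583.7, -145.4, 77.6]
tcp_rot: [-1.34, 1.562, -1.233]
contact_force: [-1.8, -21.9, -1.4]
opening: 0.19
```

```bash
python3 -c "
from h import *
st()
p,d=vision.grab_frame('wrist'); save('wrist11',p)"
```

```text
t 22.65 pos [ 583.7 -145.4   77.6] jaw yaw 6.11 q6 -0.343 F [ -1.8 -21.9  -1.4] M [-3.5   0.26  0.02] open mm 16.2
```

View pics/wrist11.png

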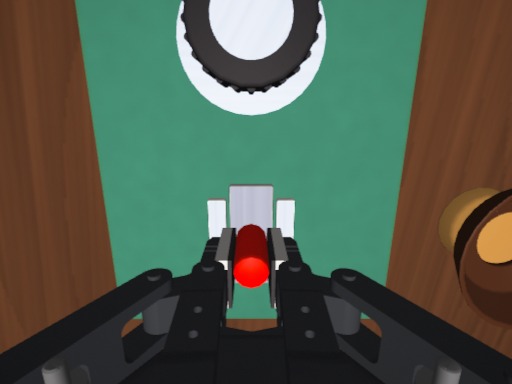

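The bolt is against a firm stop: 22 N with no further movement. I'll release and lift straight up.

step_arm(rows=[[0, 0.5, 0, 0, 0, 0, 30], [0, 0.5, 0, 0, 0, 0, 50], [0, 0.5, 0, 0, 0, 0, 60], [0, 0.5, 0, 0, 0, 0, 60], [0, 0.5, 20, 0, 0, 0, 60], [0, 0.5, 50, 0, 0, 0, 60], [0, 0.5, 75, 0, 0, 0, 60], [0, 0.5, 75, 0, 0, 0, 60]])

```text
clock: 23.7
eef_pos: [585.1, -145.0, 154.5]
tcp_rot: [-1.038, 1.56, -0.932]
contact_force: [-0.3, -0.1, -0.0]
opening: 0.702
```

```bash
python3 -c "
from h import *
s=st()
p,d=vision.grab_frame('wrist'); save('wrist12',p)
R,G,B=[p[...,i].astype(int) for i in range(3)]
red=(R>215)&(G<60)&(B<60)
for a,c,b in blobs(red,20)[:3]: print('red tip',a,c,b,onplane('wrist',c,104,s)[0].round(1))
w=(np.minimum(np.minimum(R,G),B)>200)
for a,c,b in blobs(w,200)[:6]: print(a,c,b,onplane('wrist',c,100,s)[0].round(1))
"
```

```text
t 23.7 pos [ 585.1 -145.   154.5] jaw yaw 6.12 q6 -0.344 F [-0.3 -0.1 -0. ] M [0.03 0.   0.  ] open mm 60.0
red tip 302 [248.5 212.8] [238 202  22  21] [ 583.3 -145.8  104. ]
2305 [248.8  77.3] [199  11  99 101] [574.3 -58.  100. ]
2101 [248.   50.8] [224  24  49  54] [572.3 -43.1 100. ]
1132 [248.6 187.2] [235 161  28  69] [ 581.6 -128.6  100. ]
970 [271.4 209.3] [265 171  14  79] [ 599.2 -143.   100. ]
969 [225.7 209.5] [219 171  14  79] [ 567.2 -146.5  100. ]
```

View pics/wrist12.png

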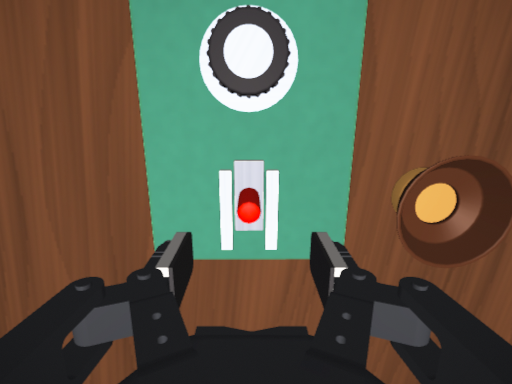

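Run:
```python
from h import *
import pickle
p,d=vision.grab_frame('top'); save('top1',p); np.save('top1.npy',p); np.save('top1_d.npy',d)
p2,d2=vision.grab_frame('scene'); save('scene1',p2)
s=r.sense(); y=np.array([-.105,.9945,0])
w,wd=vision.grab_frame('wrist'); np.save('w12.npy',w); pickle.dump(s,open('s12.pkl','wb'))
w9=cv2.cvtColor(cv2.imread('pics/wrist9.png'),cv2.COLOR_BGR2RGB)
s9=None
# slide front edge vs rail front edge, per image rows (w1 with its state, w12)
s1=pickle.load(open('s1.pkl','rb')); w1=np.load('w1.npy')
for nm,im,ss in(('w1',w1,s1),('w12',w,s)):
    R,G,B=[im[...,i].astype(int) for i in range(3)]
    white=np.minimum(np.minimum(R,G),B)>200
    grey=(np.abs(R-G)<25)&(np.minimum(R,B)>120)&~white
    red=(R>215)&(G<60)&(B<60)
    c=blobs(red,20)[0]; t=onplane('wrist',c[1],104,ss)[0]
    cap=min([b for b in blobs(white,200) ],key=lambda b:abs(np.linalg.norm((onplane('wrist',b[1],100,ss)[0]-[571.8,-43.7,100]))))
    cp=onplane('wrist',cap[1],100,ss)[0]
    print(nm,'tip',t.round(1),'cap',cp.round(1),'along',((t-cp)@y).round(1))
    K,Rm,o=campose('wrist',ss); print(' cam',o.round(1))
```

```text
w1 tip [ 585.2 -163.9  104. ] cap [572.3 -43.7 100. ] along -120.8
 cam [563.6  25.6 343.8]
w12 tip [ 583.4 -145.7  104. ] cap [572.3 -43.1 100. ] along -103.1
 cam [575.2 -73.5 293.8]
```

Run:
```python
from h import *
a=np.load('top0.npy')[150:260,250:370];b=np.load('top1.npy')[150:260,250:370]
save('topcmp',cv2.resize(np.vstack([a,b]),None,fx=2.7,fy=2.7,interpolation=cv2.INTER_CUBIC))
p0=np.load('top0.npy').astype(int)
for n in('top0','top1'):
    p=np.load(n+'.npy').astype(int); R,G,B=p[...,0],p[...,1],p[...,2]
    red=(R>G+70)&(R>B+70)&(R>120); red[:180]=0; red[230:]=0; red[:,:300]=0; red[:,360:]=0
    wgt=np.clip(R-(G+B)//2,0,None)*red
    ys,xs=np.nonzero(red); 
    if len(xs): print(n,len(xs),xs.mean(),ys.mean(), onplane('top',[(np.average(xs,weights=wgt[red]),np.average(ys,weights=wgt[red]))],100))
```

```text
top0 47 338.6595744680851 202.6595744680851 [[ 584.13130102 -164.25076125  100.        ]]
top1 24 329.125 203.83333333333334 [[ 581.93834992 -142.57280564  100.        ]]
```

View pics/top1.png

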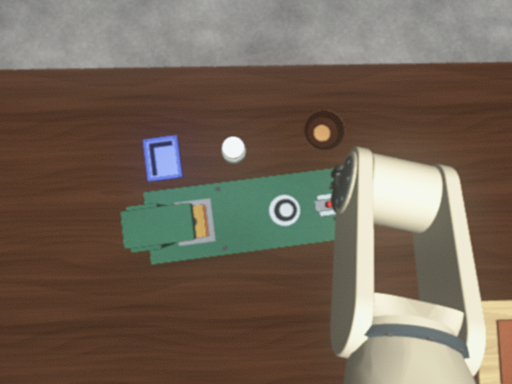

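View pics/scene1.png

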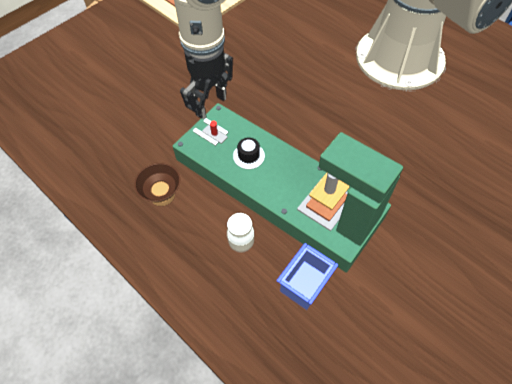

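The bystanders have not moved. The travel estimates disagree (17.7 to 19.3 mm), so I'll repeat the first wrist view from the same pose for a direct comparison.

```bash
python3 -c "
from h import *
import pickle
s=st(); s1=pickle.load(open('s1.pkl','rb'))
A=Ro.from_euler('xyz',s['tcp_rot']);B=Ro.from_euler('xyz',s1['tcp_rot'])
print((B*A.inv()).as_rotvec().round(4), s1['eef_pos']-s['eef_pos'])"
```

```text
t 23.9 pos [ 583.  -144.6  151.4] jaw yaw 6.11 q6 -0.344 F [-0.5  0.4 -0. ] M [-0.05  0.03 -0.03] open mm 59.9
[ 0.0072  0.0013 -0.0032] [-11.89269468 100.11574429  49.74512296]
```

step_arm(rows=[[-3, 25, 20, 0.007, 0, -0.003, 85], [-6, 50, 40, 0.007, 0, -0.003, 85], [-9, 75, 50, 0.007, 0, -0.003, 85], [-12, 100, 50, 0.007, 0, -0.003, 85], [-12, 100, 50, 0.007, 0, -0.003, 85], [-12, 100, 50, 0.007, 0, -0.003, 85], [-12, 100, 50, 0.007, 0, -0.003, 85], [-12, 100, 50, 0.007, 0, -0.003, 85]])

```text
clock: 24.9
eef_pos: [570.9, -45.1, 201.3]
tcp_rot: [-0.748, 1.57, -0.646]
contact_force: [-0.5, 0.2, 0.8]
opening: 0.996
```

Run:
```python
from h import *
import pickle
s=st(); w,wd=vision.grab_frame('wrist'); save('wrist13',w)
s1=pickle.load(open('s1.pkl','rb')); w1=np.load('w1.npy'); y=np.array([-.105,.9945,0])
for nm,im,ss in(('w1',w1,s1),('w13',w,s)):
    R,G,B=[im[...,i].astype(int) for i in range(3)]
    red=(R>215)&(G<60)&(B<60); c=blobs(red,20)[0]; t=onplane('wrist',c[1],104,ss)[0]
    white=np.minimum(np.minimum(R,G),B)>200
    cap=min(blobs(white,200),key=lambda b:np.linalg.norm(onplane('wrist',b[1],100,ss)[0]-[571.8,-43.7,100]))
    cp=onplane('wrist',cap[1],100,ss)[0]
    print(nm,c,'tip',t.round(1),'cap',cap[1],cp.round(1),'along',((t-cp)@y).round(1))
save('cmp13',cv2.resize(np.hstack([w1[130:335,190:320],w[130:335,190:320]]),None,fx=2.9,fy=2.9,interpolation=cv2.INTER_CUBIC))
```

```text
t 24.9 pos [570.9 -45.1 201.3] jaw yaw 5.9 q6 -0.184 F [-0.5  0.2  0.8] M [0.03 0.04 0.02] open mm 85.0
w1 (np.int32(170), array([253.3, 314.4]), array([246, 308,  16,  14], dtype=int32)) tip [ 585.2 -163.9  104. ] cap [253.1 191.6] [572.3 -43.7 100. ] along -120.8
w13 (np.int32(171), array([253.4, 296.5]), array([246, 290,  16,  14], dtype=int32)) tip [ 583.1 -145.   104. ] cap [253.2 190.9] [572.3 -43.8 100. ] along -101.8
```

View pics/cmp13.png

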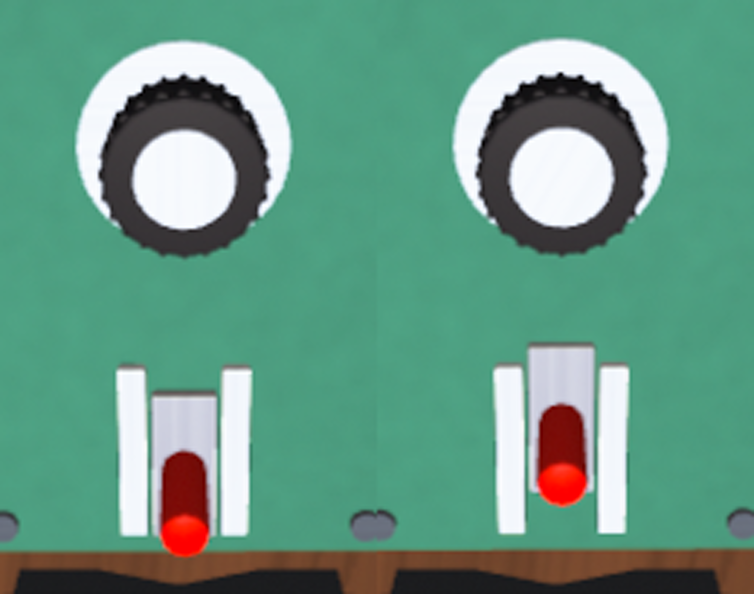

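A direct comparison gives about 19 mm of travel, with roughly 1 mm of uncertainty. There is plenty of time, so I'll push again from behind with closed fingers. That cannot pull the bolt back.

step_arm(rows=[[4, -33, -10, 0, 0, 0, 0], [8, -66, -20, 0, 0, 0, 0], [12, -100, -30, 0, 0, 0, 0], [16, -136, -40, 0, 0, 0, 0], [16, -136, -40, 0, 0, 0, 0], [16, -136, -40, 0, 0, 0, 0], [16, -136, -40, 0, 0, 0, 0], [16, -136, -40, 0, 0, 0, 0]])

```text
clock: 25.95
eef_pos: [587.1, -180.3, 161.7]
tcp_rot: [-0.546, 1.569, -0.442]
contact_force: [0.6, 0.6, 0.2]
opening: -0.001
```

Run:
```python
from h import *
st(); w,_=vision.grab_frame('wrist'); save('wrist14',w)
```

```text
t 25.95 pos [ 587.1 -180.3  161.7] jaw yaw 5.96 q6 -0.404 F [0.6 0.6 0.2] M [0.03 0.04 0.01] open mm -0.1
```

View pics/wrist14.png

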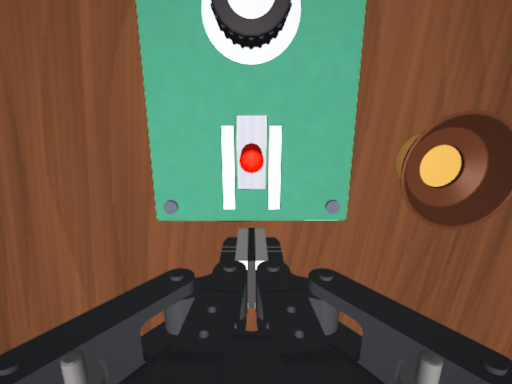

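step_arm(rows=[[0, 0, -40, 0, 0, 0, 0], [0, 0, -80, 0, 0, 0, 0], [0, 0, -80, 0, 0, 0, 0], [0, 0, -80, 0, 0, 0, 0], [-0.5, 4, -80, 0, 0, 0, 0], [-1, 8, -80, 0, 0, 0, 0], [-1.5, 12, -80, 0, 0, 0, 0], [-1.5, 13, -80, 0, 0, 0, 0]])

```text
clock: 27.0
eef_pos: [585.6, -167.1, 81.9]
tcp_rot: [-0.519, 1.569, -0.414]
contact_force: [0.5, 0.4, -0.3]
opening: 0.002
```

step_arm(rows=[[0, 0.5, 0, 0, 0, 0, 0], [-0.1, 1, 0, 0, 0, 0, 0], [-0.1, 1.5, 0, 0, 0, 0, 0], [-0.2, 2, 0, 0, 0, 0, 0], [-0.2, 2.5, 0, 0, 0, 0, 0], [-0.3, 3, 0, 0, 0, 0, 0], [-0.3, 3.5, 0, 0, 0, 0, 0], [-0.4, 4, 0, 0, 0, 0, 0]])

```text
clock: 28.0
eef_pos: [585.7, -165.7, 82.1]
tcp_rot: [-1.129, 1.565, -1.024]
contact_force: [-0.4, -17.3, -1.5]
opening: 0.002
```

Run:
```python
from h import *
st()
```

```text
t 28.0 pos [ 585.7 -165.7   82.1] jaw yaw 6.02 q6 -0.378 F [ -0.4 -17.3  -1.5] M [-2.69  0.03 -0.04] open mm 0.1
```

The stop is firm: 17 N with only about 1 mm of approach before resistance. I'll back off, lift clear, and take a final look.

step_arm(rows=[[0.5, -6, 0, 0, 0, 0, 0], [1, -14, 0, 0, 0, 0, 0], [1, -20, 0, 0, 0, 0, 0], [1, -20, 20, 0, 0, 0, 0], [1, -20, 60, 0, 0, 0, 0], [1, -20, 110, 0, 0, 0, 0], [1, -50, 150, 0, 0, 0, 0], [1, -80, 170, 0, 0, 0, 0]])

```text
clock: 29.0
eef_pos: [587.8, -246.2, 256.8]
tcp_rot: [-0.8, 1.561, -0.694]
contact_force: [0.6, 0.1, 0.1]
opening: -0.001
```

step_arm(rows=[[-20, -40, 10, 0, 0, 0, 0], [-40, -80, 10, 0, 0, 0, 0], [-60, -120, 10, 0, 0, 0, 0], [-80, -160, 10, 0, 0, 0, 0], [-80, -160, 10, 0, 0, 0, 0], [-80, -160, 10, 0, 0, 0, 0], [-80, -160, 10, 0, 0, 0, 0], [-80, -160, 10, 0, 0, 0, 0]])

```text
clock: 30.0
eef_pos: [508.3, -405.2, 267.0]
tcp_rot: [-0.79, 1.561, -0.682]
contact_force: [-0.7, 0.2, -0.6]
opening: -0.003
```

Run:
```python
from h import *
st(); p,_=vision.grab_frame('top'); np.save('top2.npy',p); q,_=vision.grab_frame('scene'); save('scene2',q)
save('fin',np.vstack([cv2.resize(p,None,fx=.75,fy=.75),cv2.resize(q,None,fx=.75,fy=.75)]))
p0=np.load('top0.npy')
y=np.array([-.105,.9945,0])
for n,p_ in(('0',p0),('2',p)):
    P=p_.astype(int); R,G,B=P[...,0],P[...,1],P[...,2]
    red=(R>G+70)&(R>B+70)&(R>120); m=np.zeros_like(red); m[190:215,318:350]=1; red&=m
    ys,xs=np.nonzero(red); t=onplane('top',[(xs.mean(),ys.mean())],100)[0]
    w=(P.min(2)>170); m=np.zeros_like(red); m[200:220,277:295]=1
    c=blobs(w&m,20)[0][1]; cp=onplane('top',[c],100)[0]
    print(n,len(xs),t.round(1),cp.round(1),((t-cp)@y).round(1))
d=np.abs(p0.astype(int)-p).max(2); print('bystander diff',[d[b].mean().round(2) for b in (np.s_[130:185,140:186],np.s_[133:166,218:250],np.s_[105:152,300:348])])
```

```text
t 30.0 pos [ 508.3 -405.2  267. ] jaw yaw 6.15 q6 -0.783 F [-0.7  0.2 -0.6] M [-0.01  0.    0.03] open mm -0.3
0 47 [ 584.1 -164.3  100. ] [571.7 -44.  100. ] -121.0
2 50 [ 582.3 -145.7  100. ] [571.5 -43.8 100. ] -102.5
bystander diff [np.float64(1.96), np.float64(1.39), np.float64(2.41)]
```

View pics/fin.png

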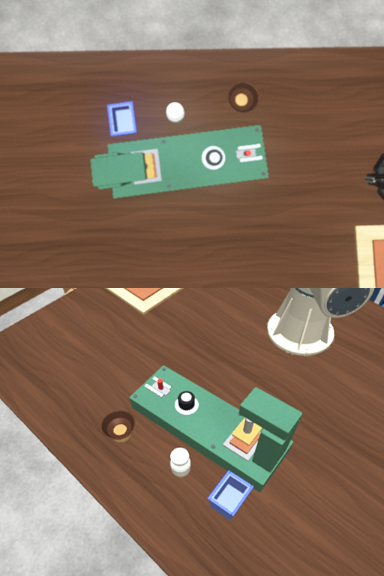

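Run:
```python
from h import *
print(order.sign_off())
```

```text
the job is handed in; nothing more can be done
None
```

I set the dial four clicks clockwise of its anticlockwise stop, pushed the lock bolt home against a firm stop, and handed the job in at about 30 s of the 72 s allowed.

- **Dial:** I turned it anticlockwise until it met the stop, 1.03 N m with the grip slipping about 3.5°. That was three clicks from where it started. I then turned it clockwise four clicks, one at a time. The flutes showed no slip in the grip, and the torque was close to zero at the fourth detent.
- **Bolt:** It slid past the 10 mm block, which it can only do with the dial at four clicks, and stopped firmly at 22 N. I pushed it again from behind with closed fingers, and it held at 17 N.
- **Bystanders:** The planter, bowl and jar show no movement between the first and last pictures. The arm ended clear of everything, with contact forces near zero.

**Check that disagreed:** the measured bolt travel came out at 18.5 to 19.3 mm, not 20 mm; one view, taken while the arm was still settling, gave 17.7 mm. I put the gap down to measuring error or the bolt starting slightly in, and relied on the two firm stops instead. The dial torque between detents also read lower than expected in places, but the click count did not depend on those readings.

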